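Hold the amber reference glass in the colour meter's light path

ROBOT

A 7-joint arm with a two-finger parallel gripper is mounted at the origin on the work surface. World frame = base frame: x ahead of the robot, y to its left, z up, the work surface at z = 0. Lengths are in m, angles in rad, forces in N, time in s.
With the tool pointing down it reaches from about 0.4 to 0.85 m from the base axis. Payload 10.4 kg.
Tool frame: the origin (TCP) lies at the very end of the fingers, on their centre line; the grasp point (between the pads) lies 19 mm behind it; z points along the fingers, y is the line along which they close (so a half turn about z gives the same grasp; the last joint's range is limited). The gripper opens to 85 mm and grips with 20 to 120 N. Pads are 22 mm wide; open, the fingers measure 114 mm over their backs; the gripper's body (76 mm by 85 mm) begins 54 mm behind the grasp point. The pads swing forward as they close: fully open they stand 13 mm farther back than shut.
Start: joints at [1.102, 0.332, -0.065, 1.46, 0.022, 1.35, -0.088], TCP at [0.27, -0.564, 0.231] pointing down, gripper open.
Joint ranges: [-2.6, 2.6], [-0.5, 2.12], [-1.47, 1.34], [0.16, 2.42], [-1.27, 4.41], [0.06, 2.06], [-2.6, 2.6]. Speed limits (rad/s): [2.22, 2.22, 2.79, 2.79, 3.14, 3.14, 3.14].

INTERFACE

Orientations are given as a unit quaternion [x, y, z, w].
In Python, from workcell import * gives the robot as it stands.
- The arm moves only by the tool step_arm, never from a script. Its argument "commands" is one flat list of numbers, 7 for each row, row after row: the finger opening in mm, from 0 to 85.4, then the shift along the world's x, y, z as a fraction of full scale, then the turn, a rotation vector about the world's x, y, z as a fraction of full scale. A call has exactly 10 rows; each row is the pose to reach, as a shift and turn from the pose commanded when the call began, turning the shorter way round; what a row does not reach only later rows make up. Full scale, the value 1, is 0.6 m for a shift and pi rad for a turn. A row lasts 1/8 s, in which the tool goes at most 62.5 mm and 10.7 degrees, less where a joint would pass 70% of its speed; a pose out of reach is approached as far as the arm can. A call with a number of a shift or a turn outside -1 to 1 is refused whole. A call with a gripper value outside its range is refused whole. The fingers move at their own pace and stop on an object; "squeeze" is the grip in N (left out, the last holds). Time passes only in rows, so rows that repeat a pose let the fingers close, or fill a call up. It gives the time, the measured TCP pose, the force, the opening and the grip force at its end, in the units of the state.
- get_obs(): the state, without advancing time (a new reading comes with each control period).
- camera(name): name is "scene" or "top" or "wrist"; returns the picture (400x640x3 uint8, red, green, blue); there is no depth.
- camera_params(name): a dict with "mtx" (3x3 intrinsics, pixels), "extrinsics" (4x4, takes a point from world to camera coordinates); the wrist camera has in their place "tool_from_camera" (4x4, takes a point from camera to tool coordinates, whose origin is the TCP and whose axes are the flange's). Camera axes: x right, y down, z forward; pixel columns grow to the right and rows downward; lengths in m; the calibration is good to about 2 mm. A picture is of the moment at which its call begins: read the wrist's pose just before it. camera_params takes no time and is no camera call.
- hand_in(): hands the job in; it is judged then, once.
The state is a dict: "clock": time; "joint_pos": joint angles; "joint_velocities": joint speeds; "tau": joint torques, N m; "position": TCP position; "ee_rot": TCP orientation; "ft_force": force on the tool from outside, world axes, zero at the start; "torque": the same for the moment, N m; "grip_width": opening from 0.0 (shut) to 1.0 (fully open); "grasp_force": force on a finger pad.
Only numpy, scipy, OpenCV 4.12 (cv2) and the standard library are available. Lean on these libraries where they do the work, as an engineer would, in place of code of your own. Each camera call takes 0.05 s, during which the arm holds its last target. There are 200 camera calls.

TASK

Check the colour meter: pull the top drawer of the small chest fully out to its stop, take the amber glass block out of its tray, gripping it by its two white frosted faces only (fingers never on the clear coloured faces), and hold it upright and still in the light path, midway between the meter's two heads, with its clear faces square to the beam and the beam passing through the middle of the block. Leave the drawer out and the other two glasses standing in their tray, and neither touch the meter nor disturb the other things on the table. The job finishes while you are holding the block there: do not put it down or let go.

Things in the scene. Friction and masses are not known exactly. Their poses are not given: they have to be found in the camera images.
- chest_drawer0 (a joint): The top drawer of a grey two-drawer chest with wooden fronts (220 x 260 mm, 200 mm high, fixed to the table, roughly facing the robot). Value in m: 0 shut (as at the start), about 0.150 at its stop, fully out. It slides easily (a newton or two) and stays where it is left.
- chest_drawer0_handle (a point): Middle of the top drawer's handle: a level steel bar 11 mm thick, 120 mm long, 29 mm free behind it, 162 mm above the table, 38 mm below the chest's top. It moves with the drawer. Own -x axis points out of the chest, the way the drawer opens; y runs along the bar; z up. The lower drawer has the same handle 88 mm lower.
- tray_mid (a point): Black tray fixed in the top drawer, moving with it; origin under its centre, axes as the handle's. Three pockets side by side along y, 52 x 60 mm, walls reaching 124 mm above the table. Drawer inside 175 mm (x) by 218 mm (y), sides 178 mm and front 189 mm above the table. At the stop the tray's middle is about 86 mm in front of the chest; shut, all is hidden inside.
- glass_amber_mid (a point): Amber (orange) solid glass block (big cuvette), about 0.12 kg, loose, upright in any one of the tray's pockets, about 64 mm apart, top 179 mm above the table. Origin at its very centre. Own x points out of a clear face (24 mm apart), y out of a white frosted face (32 mm apart), z up (65 mm tall). Frosted faces (21 mm wide, full height) look to the drawer's front and back, give or take 0.3 rad.
- glass_amber: The same amber block; origin at the centre of its underside, axes as above.
- glass_amber_clear: The two clear amber faces of the amber block (a part of it), which the fingers must not touch; origin and axes as for the block's underside.
- glass_green_mid (a point): A green glass block of the same make, standing in the same tray; to be left standing there. Origin at its very centre. Own x points out of a clear face (24 mm apart), y out of a white frosted face (32 mm apart), z up (65 mm tall).
- glass_blue_mid (a point): A blue glass block of the same make, standing in the same tray; to be left standing there. Origin at its very centre. Own x points out of a clear face (24 mm apart), y out of a white frosted face (32 mm apart), z up (65 mm tall).
- meter_beam (a point): Middle of the colour meter's light path, half-way between its heads, 100 mm above the table. Own y runs along the beam from the black sensor head to the white lamp head, z up. Heads 130 mm apart (120 mm between lens rings), 80 mm wide across the beam, tops 135 mm above the table; between them only the base plate. A pale yellow line shows the beam, a red line on the base the half-way.
- meter: The whole colour meter, fixed to the table: a grey base plate 110 x 280 mm, 18 mm thick, with a white lamp head at its +y end and a black sensor head at its -y end. Origin under the middle of the base; y along the beam.
- spool: Bystander: red thread spool standing upright, 48 mm across, 64 mm tall; origin under its centre.
- ruler: Bystander: flat wooden ruler, 30 x 300 x 5 mm; origin under its centre, y along it.
- weight: Bystander: dark steel pattern weight with a knob, 70 mm across, 48 mm tall; origin under its centre.
- curve: Bystander: flat green plastic drafting curve, about 100 x 150 mm, 4 mm thick; origin in the hollow of its bend, on the table.

How it is judged:
On the way, in this order (a step that is already met when the one before it is completed fails the run):
1. the top drawer is pulled out to its stop (at least 143 mm) (value of joint chest_drawer0 above 0.143 m), for 0.2 s.
2. the amber block is lifted at least 50 mm out of its tray in the fingers (height (world z) of glass_amber_mid above 0.197 m and contact force between the fingers and glass_amber above 2 N), for 0.2 s.
At the end, for the whole second after the job is handed in: Fingers hold the amber block still in the beam: centre within 8 mm sideways, 15 mm in height, 25 mm of midway; clear faces square to the beam within 0.2 rad, upright within 0.15 rad, not touching the meter. Drawer at least 120 mm out, green and blue blocks upright in their tray (contact force between the fingers and glass_amber above 2 N and x of glass_amber_mid in the frame of meter_beam between -0.008 and 0.008 m and y of glass_amber_mid in the frame of meter_beam between -0.025 and 0.025 m and z of glass_amber_mid in the frame of meter_beam between -0.015 and 0.015 m and angle between the x axis of glass_amber_mid and the y axis of meter_beam, either way round below 0.2 rad and angle between glass_amber_mid's own z axis and vertical below 0.15 rad and linear speed of glass_amber below 0.03 m/s and contact force between glass_amber and meter below 0.1 N and value of joint chest_drawer0 above 0.12 m and angle between each of glass_green_mid, glass_blue_mid's own z axis and vertical below 0.2 rad and height (world z) of glass_green_mid between 0.138 and 0.155 m and height (world z) of glass_blue_mid between 0.138 and 0.155 m); the arm keeps its last pose, push and grip.
It fails at once if the fingers touch a clear face of the amber block (contact force between the fingers and glass_amber_clear above 0.5 N).
It fails at once if the meter is touched (contact force between meter and anything else above 1 N).
It fails at once if the spool, ruler, weight or curve is moved by more than 20 mm (distance of any of spool, ruler, weight, curve from where it was at the start of the episode above 0.02 m).
It also fails if it takes over 53 s, if anything falls off the work surface, if the arm or the gripper's body presses on something with over 40 N, if the wrist force passes 120 N, or if a joint passes its speed limit or range.

## Working session

There is one attempt and no reset: what is moved stays moved. The work goes in short steps, Python scripts to look and compute and a tool call to move; the robot and the scene stay as the last step left them, time stands still between calls to the robot, and variables do not carry over. Pictures are saved under pics/ and viewed, at most 10 in all, crops included, and the job is handed in when it is done.

Besides the shell and the picture viewer there is one more tool, called after "Call:" by a JSON object that holds its "op" and its "data". step_arm: Moves the arm, as the interface text tells. Its arguments: {"type":"object","properties":{"commands":{"type":"array","items":{"type":"number"}},"squeeze":{"type":"number"}},"required":["commands"]}

```bash
ls; mkdir -p pics
python3 - <<'E'
from workcell import *
import cv2,numpy as np
o=get_obs();print(o['clock'],o['position'],o['ee_rot'],o['grip_width'])
a=camera('scene');b=camera('top')
cv2.imwrite('pics/s0.png',a[:,:,::-1]);cv2.imwrite('pics/t0.png',b[:,:,::-1])
for n in('scene','top','wrist'):print(n,camera_params(n))
E
```

```text
pics
0.0 [ 0.26932326 -0.56358436  0.23050737] [ 9.75255756e-01  2.21078471e-01 -2.00469048e-04 -6.93309887e-04] 0.9975000439567312
scene {'mtx': array([[383.27315395,   0.        , 316.16051878],
       [  0.        , 383.27315395, 201.47504607],
       [  0.        ,   0.        ,   1.        ]]), 'extrinsics': array([[ 0.67065105,  0.74170968, -0.00969094, -0.42508927],
       [ 0.53802293, -0.49538904, -0.68199782, -0.16340741],
       [-0.51064517,  0.45216861, -0.73129   ,  1.42279044],
       [ 0.        ,  0.        ,  0.        ,  1.        ]])}
top {'mtx': array([[457.46138436,   0.        , 320.03508364],
       [  0.        , 457.46138436, 199.80303016],
       [  0.        ,   0.        ,   1.        ]]), 'extrinsics': array([[ 0.02791724, -0.99950146,  0.01474618,  0.06933629],
       [-0.99095495, -0.02960958, -0.13088757,  0.55772114],
       [ 0.13125895, -0.01095878, -0.99128754,  1.28814865],
       [ 0.        ,  0.        ,  0.        ,  1.        ]])}
wrist {'mtx': array([[297.29265731,   0.        , 323.94348957],
       [  0.        , 297.29265731, 203.6562533 ],
       [  0.        ,   0.        ,   1.        ]]), 'tool_from_camera': array([[ 1.57570185e-03, -9.45025327e-01, -3.26993347e-01,
         8.61197575e-02],
       [ 9.99998693e-01,  1.60749701e-03,  1.73013949e-04,
         4.61610072e-04],
       [ 3.62138263e-04, -3.26993192e-01,  9.45026624e-01,
        -1.42055686e-01],
       [ 0.00000000e+00,  0.00000000e+00,  0.00000000e+00,
         1.00000000e+00]])}
```

View pics/s0.png

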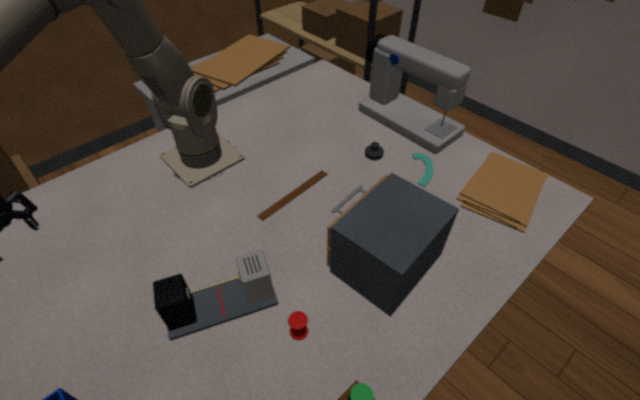

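View pics/t0.png

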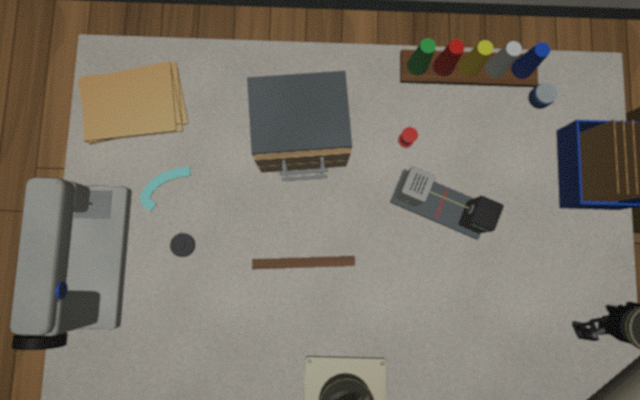

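The scene shows the chest at px (390,240) and the meter with its black and white heads at (175,300)/(255,270). In the top view, the chest top spans (248–350, 72–150), with the handle at (303,175). The lamp is at (418,185), the sensor at (482,213), and the red half-way line at (440,205).

```bash
cat > h.py <<'E'
from workcell import *
import cv2,numpy as np
from scipy.spatial.transform import Rotation as R
def ray(name,u,v,obs=None):
    p=camera_params(name);d=np.linalg.solve(p['mtx'],[u,v,1.])
    if name=='wrist':
        T=np.eye(4);T[:3,:3]=R.from_quat(obs['ee_rot']).as_matrix();T[:3,3]=obs['position'];T=T@p['tool_from_camera']
    else: T=np.linalg.inv(p['extrinsics'])
    return T[:3,3],T[:3,:3]@d
def onz(name,u,v,z,obs=None):
    c,d=ray(name,u,v,obs);return c+d*(z-c[2])/d[2]
def proj(name,P,obs=None):
    p=camera_params(name)
    if name=='wrist':
        T=np.eye(4);T[:3,:3]=R.from_quat(obs['ee_rot']).as_matrix();T[:3,3]=obs['position'];E=np.linalg.inv(T@p['tool_from_camera'])
    else:E=p['extrinsics']
    q=p['mtx']@(E@np.r_[P,1])[:3];return q[:2]/q[2]
E
python3 - <<'E'
from h import *
b=cv2.imread('pics/t0.png');hsv=cv2.cvtColor(b,cv2.COLOR_BGR2HSV)
def comp(m,x0,y0,x1,y1):
    k=np.zeros_like(m);k[y0:y1,x0:x1]=m[y0:y1,x0:x1]
    c=max(cv2.findContours(k,0,2)[0],key=cv2.contourArea);return c
for p in [(300,110),(300,160),(303,175),(303,168),(418,185),(482,213),(440,205),(400,200),(460,230),(450,200),(360,200)]:print(p,hsv[p[1],p[0]])
v=hsv[:,:,2]
# chest top: dark
m=((v<95)&(hsv[:,:,1]>20)).astype(np.uint8)
c=comp(m,235,60,365,158);r=cv2.minAreaRect(c);print('chest',cv2.contourArea(c),r,[onz('top',*q,0.2).round(4) for q in cv2.boxPoints(r)])
m=cv2.inRange(hsv,(0,100,60),(10,255,255))|cv2.inRange(hsv,(170,100,60),(180,255,255))
c=comp(m,425,190,455,225);q=cv2.fitLine(c,cv2.DIST_L2,0,.01,.01).ravel();M=c.reshape(-1,2).mean(0);r=cv2.minAreaRect(c);print('red',r,onz('top',*r[0],.018),[onz('top',*x,.018).round(4) for x in cv2.boxPoints(r)])
crop=cv2.resize(np.hstack([b[140:240,260:340],b[140:240,385:510]]),None,fx=3.8,fy=3.8,interpolation=cv2.INTER_CUBIC);cv2.imwrite('pics/c0.png',crop)
E
```

```text
(300, 110) [83 13 80]
(300, 160) [20 84 61]
(303, 175) [ 19  16 129]
(303, 168) [21 66 73]
(418, 185) [ 39  14 130]
(482, 213) [ 0  6 45]
(440, 205) [  1 121 122]
(400, 200) [90  6 81]
(460, 230) [102  16  81]
(450, 200) [ 37  57 121]
(360, 200) [ 25  19 147]
chest 4752.5 ((298.7893371582031, 112.55075073242188), (76.0206069946289, 97.39471435546875), 85.91438293457031) [array([0.8495, 0.2861, 0.2   ]), array([0.8773, 0.032 , 0.2   ]), array([0.6732, 0.0137, 0.2   ]), array([0.6471, 0.2624, 0.2   ])]
red ((439.41375732421875, 207.46551513671875), (1.4855626821517944, 18.383838653564453), 21.801406860351562) [ 0.54565796 -0.26624736  0.018     ] [array([ 0.5209, -0.254 ,  0.018 ]), array([ 0.572 , -0.2745,  0.018 ]), array([ 0.5705, -0.2785,  0.018 ]), array([ 0.5194, -0.2581,  0.018 ])]
```

View pics/c0.png

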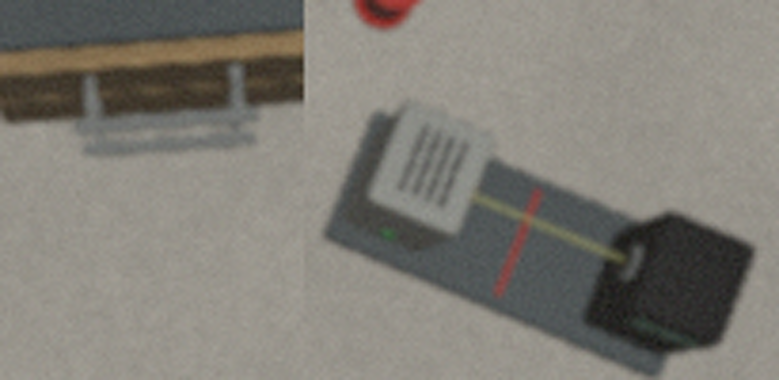

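The crop shows the top handle bar at crop (78–258, 120), with the lower handle below it at y≈148. The yellow beam runs from crop (475,198) to (620,260), and the red half-way line crosses it.

Run:
```python
from h import *
b=cv2.imread('pics/t0.png')
L=onz('top',280.5,140+118/3.8,.162);Rr=onz('top',327.9,140+118/3.8-0.8,.162)
f=lambda x,y:(385+(x-304)/3.8,140+y/3.8)
g=lambda x,y:(260+x/3.8,140+y/3.8)
L=onz('top',*g(80,124),.162);Rr=onz('top',*g(256,117),.162)
print('handle',L,Rr,(L+Rr)/2,'len',np.linalg.norm(L-Rr),'yaw of y',np.degrees(np.arctan2(-(L-Rr)[0],(L-Rr)[1])))
A=onz('top',*f(475,198),.1);B=onz('top',*f(620,260),.1);d=A-B
print('beam',A,B,(A+B)/2,np.degrees(np.arctan2(d[1],d[0])),np.linalg.norm(d))
# red line
r0=onz('top',*f(539,190),.018);r1=onz('top',*f(499,295),.018);print('red',r0,r1,(r0+r1)/2)
for q in [(372,190),(455,238),(492,150),(410,102)]:print('lamp',onz('top',*f(*q),.135).round(4))
for q in [(588,318),(672,212),(752,245),(717,345)]:print('sens',onz('top',*f(*q),.135).round(4))
for q in [(327,235),(657,375)]:print('base',onz('top',*f(*q),.018).round(4))
# chest top front edge via gradient: blue-grey vs wood : hue/sat
hsv=cv2.cvtColor(b,cv2.COLOR_BGR2HSV)
for u in range(255,350,10):
    s=b[100:165,u-2:u+3].astype(float).mean(1);k=s[:,2]-s[:,0];i=np.argmax(k>8);print(u,100+i,onz('top',u,100+i,.2).round(4))
```

```text
handle [0.60793368 0.19149824 0.162     ] [0.61663175 0.06961392 0.162     ] [0.61228271 0.13055608 0.162     ] len 0.12219428129770496 yaw of y 4.08190005842749
beam [ 0.57762948 -0.21778851  0.1       ] [ 0.53525656 -0.32329973  0.1       ] [ 0.55644302 -0.27054412  0.1       ] 68.119787458688 0.11370172443787924
red [ 0.59829466 -0.28861001  0.018     ] [ 0.51538129 -0.25694448  0.018     ] [ 0.55683798 -0.27277724  0.018     ]
lamp [ 0.5757 -0.1357  0.135 ]
lamp [ 0.5431 -0.1946  0.135 ]
lamp [ 0.607  -0.2211  0.135 ]
lamp [ 0.64   -0.1626  0.135 ]
sens [ 0.4892 -0.2882  0.135 ]
sens [ 0.5663 -0.349   0.135 ]
sens [ 0.5444 -0.4054  0.135 ]
sens [ 0.4729 -0.379   0.135 ]
base [ 0.5581 -0.1237  0.018 ]
base [ 0.4573 -0.3783  0.018 ]
255 154 [0.6471 0.2571 0.2   ]
265 153 [0.6506 0.2317 0.2   ]
275 152 [0.654  0.2062 0.2   ]
285 151 [0.6574 0.1807 0.2   ]
295 151 [0.6582 0.155  0.2   ]
305 150 [0.6617 0.1294 0.2   ]
315 149 [0.6651 0.1038 0.2   ]
325 148 [0.6685 0.0782 0.2   ]
335 148 [0.6693 0.0525 0.2   ]
345 147 [0.6728 0.0268 0.2   ]
```

Call:
{"op": "step_arm", "data": {"commands": [85,0.28,0.5,0.15,0,0,0.2,85,0.567,1,0.15,0,0,0.392,85,0.567,1,0.15,0,0,0.392,85,0.567,1,0.15,0,0,0.392,85,0.567,1,0.15,0,0,0.392,85,0.567,1,0.15,0,0,0.392,85,0.567,1,0.15,0,0,0.392,85,0.567,1,0.15,0,0,0.392,85,0.567,1,0.15,0,0,0.392,85,0.567,1,0.15,0,0,0.392]}}

```text
clock: 1.35
position: [0.5754, -0.0238, 0.3131]
ee_rot: [0.669, 0.744, -0.0, 0.0]
ft_force: [0.0, -0.4, -0.7]
grip_width: 0.995
grasp_force: 0.0
```

Call:
{"op": "step_arm", "data": {"commands": [28,0.05,0.22,0,0,0,0,28,0.05,0.22,0,0,0,0,28,0.05,0.22,0,0,0,0,28,0.05,0.22,0,0,0,0,28,0.05,0.22,0,0,0,0,28,0.05,0.22,0,0,0,0,28,0.05,0.22,0,0,0,0,28,0.05,0.22,0,0,0,0,28,0.05,0.22,0,0,0,0,28,0.05,0.22,0,0,0,0]}}

```text
clock: 2.6
position: [0.6048, 0.1066, 0.313]
ee_rot: [0.668, 0.744, -0.0, 0.0]
ft_force: [-0.1, 0.6, -0.0]
grip_width: 0.327
grasp_force: 0.0
```

Run:
```python
from h import *
o=get_obs();print(o['position'],o['ee_rot'],o['grip_width'],np.round(o['joint_pos'],2))
np.save('o1.npy',o,allow_pickle=True)
b=camera('wrist')[:,:,::-1];cv2.imwrite('pics/w1.png',b)
```

```text
[0.6048183  0.10662949 0.31297646] [ 6.68443175e-01  7.43763216e-01 -1.12253977e-06  1.27079778e-05] 0.32675027940483253 [ 0.26  0.35 -0.67  1.33  0.22  1.53 -0.29]
```

View pics/w1.png

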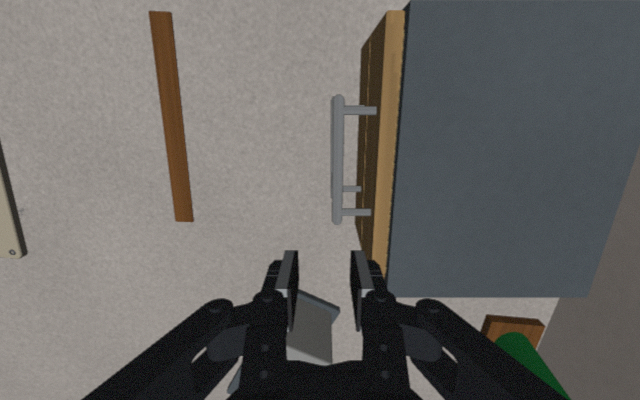

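The wrist view shows the bar from (338,95) to (337,224) and the chest's top front edge from (406,10) to (388,296). The fingers are open at the bottom.

Run:
```python
from h import *
o=np.load('o1.npy',allow_pickle=True).item()
b=cv2.imread('pics/w1.png').astype(float)
A=onz('wrist',339,96,.162,o);B=onz('wrist',337,224,.162,o);d=A-B
print(A,B,(A+B)/2,np.linalg.norm(d),np.degrees(np.arctan2(-d[0],d[1])))
A=onz('wrist',406,10,.2,o);B=onz('wrist',388,296,.2,o);d=A-B
print(A,B,np.linalg.norm(d),np.degrees(np.arctan2(-d[0],d[1])))
x=R.from_quat(o['ee_rot']).as_matrix();print(x.round(3))
```

```text
[0.6109911  0.19663564 0.162     ] [0.62486437 0.06879174 0.162     ] [0.61792774 0.13271369 0.162     ] 0.12859444150996907 6.19334251141626
[0.65112464 0.26071504 0.2       ] [0.68258798 0.01142238 0.2       ] 0.2512703219734775 7.193294312530245
[[-0.106  0.994  0.   ]
 [ 0.994  0.106 -0.   ]
 [-0.     0.    -1.   ]]
```

Call:
{"op": "step_arm", "data": {"commands": [26,0.0185,0.042,0,0,0,0,26,0.0185,0.042,-0.06,0,0,0,26,0.0185,0.042,-0.12,0,0,0,26,0.0185,0.042,-0.15,0,0,0,26,0.0185,0.042,-0.18,0,0,0,26,0.0185,0.042,-0.21,0,0,0,26,0.0185,0.042,-0.24,0,0,0,26,0.0185,0.042,-0.26,0,0,0,26,0.0185,0.042,-0.28,0,0,0,26,0.0185,0.042,-0.28,0,0,0]}}

```text
clock: 3.9
position: [0.6162, 0.132, 0.1455]
ee_rot: [0.669, 0.744, 0.0, 0.0]
ft_force: [-2.8, -0.7, 3.0]
grip_width: 0.303
grasp_force: 1.6
```

Call:
{"op": "step_arm", "data": {"commands": [5,0,0,0,0,0,0,5,0,0,0,0,0,0,5,0,0,0,0,0,0,5,-0.03,-0.0032,0,0,0,0,5,-0.08,-0.0085,0,0,0,0,5,-0.13,-0.014,0,0,0,0,5,-0.18,-0.019,0,0,0,0,5,-0.215,-0.023,0,0,0,0,5,-0.24,-0.0255,0,0,0,0,5,-0.246,-0.026,0,0,0,0], "squeeze": 25}}

```text
clock: 5.15
position: [0.4681, 0.1161, 0.1451]
ee_rot: [0.668, 0.744, 0.0, 0.0]
ft_force: [1.8, 0.6, -0.7]
grip_width: 0.115
grasp_force: 25.1
```

Call:
{"op": "step_arm", "data": {"commands": [5,-0.003,0,0,0,0,0,5,-0.006,-0.001,0,0,0,0,5,-0.008,-0.001,0,0,0,0,5,-0.008,-0.001,0,0,0,0,28,-0.008,-0.001,0,0,0,0,28,-0.008,-0.001,0,0,0,0,28,-0.008,-0.001,0,0,0,0,28,-0.008,-0.001,0.08,0,0,0,28,-0.008,-0.001,0.16,0,0,0,28,-0.008,-0.001,0.24,0,0,0]}}

```text
clock: 6.4
position: [0.4632, 0.1157, 0.2906]
ee_rot: [0.668, 0.744, -0.0, 0.0]
ft_force: [0.6, -0.7, -0.1]
grip_width: 0.329
grasp_force: 0.0
```

Call:
{"op": "step_arm", "data": {"commands": [55,0,0,0.05,0,0,0,55,0.09,-0.02,0.08,0,0,0,55,0.178,-0.04,0.08,0,0,0,55,0.178,-0.04,0.08,0,0,0,55,0.178,-0.04,0.08,0,0,0,55,0.178,-0.04,0.08,0,0,0,55,0.178,-0.04,0.08,0,0,0,55,0.178,-0.04,0.08,0,0,0,55,0.178,-0.04,0.08,0,0,0,55,0.178,-0.04,0.08,0,0,0]}}

```text
clock: 7.65
position: [0.5703, 0.0916, 0.3371]
ee_rot: [0.668, 0.744, 0.0, 0.0]
ft_force: [0.6, -0.6, 0.3]
grip_width: 0.64
grasp_force: 0.0
```

Run:
```python
from h import *
o=get_obs();print(o['position'],o['ee_rot'],o['grip_width'])
np.save('o2.npy',o,allow_pickle=True)
b=camera('wrist')[:,:,::-1];cv2.imwrite('pics/w2.png',b);cv2.imwrite('pics/t2.png',camera('top')[:,:,::-1])
```

```text
[0.57028413 0.09162309 0.33705412] [6.68477383e-01 7.43732466e-01 3.60919257e-05 7.25086728e-05] 0.6399789286821899
```

View pics/w2.png

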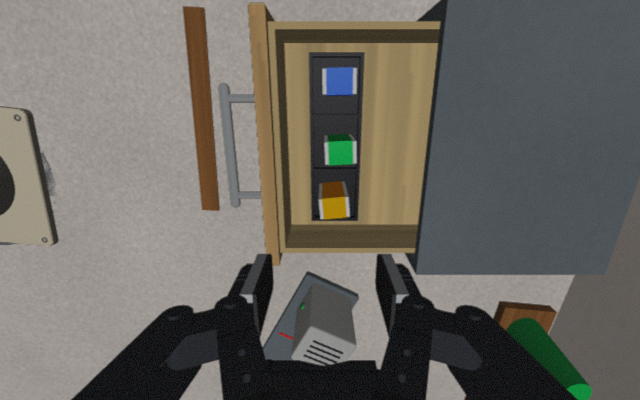

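The drawer is out and the tray is visible: blue at (340,81), green at (340,150) and amber at (334,200). The amber's bright top face is at about (334,209), with a darker clear side above it and thin white frosted edges at left and right.

Run:
```python
from h import *
o=np.load('o2.npy',allow_pickle=True).item()
b=cv2.imread('pics/w2.png');hsv=cv2.cvtColor(b,cv2.COLOR_BGR2HSV)
m=cv2.inRange(hsv,(12,150,150),(32,255,255));m[:170]=0;m[225:]=0;m[:,:310]=0;m[:,360:]=0
c=max(cv2.findContours(m,0,2)[0],key=cv2.contourArea);r=cv2.minAreaRect(c);print(r)
P=[onz('wrist',*q,.179,o) for q in cv2.boxPoints(r)];print(np.round(P,4),np.mean(P,0))
A=onz('wrist',223,88,.162,o);B=onz('wrist',236,203,.162,o);print('handle',A,B,(A+B)/2)
cv2.imwrite('pics/w2c.png',cv2.resize(b[165:235,295:375],None,fx=7,fy=7,interpolation=cv2.INTER_CUBIC))
```

```text
((333.82379150390625, 207.56149291992188), (20.098934173583984, 22.181255340576172), 84.80557250976562)
[[0.5715 0.0782 0.179 ]
 [0.5945 0.0829 0.179 ]
 [0.5994 0.0605 0.179 ]
 [0.5758 0.0556 0.179 ]] [0.58530154 0.06930599 0.179     ]
handle [0.46197514 0.17707086 0.162     ] [0.47623533 0.05696524 0.162     ] [0.46910524 0.11701805 0.162     ]
```

View pics/w2c.png

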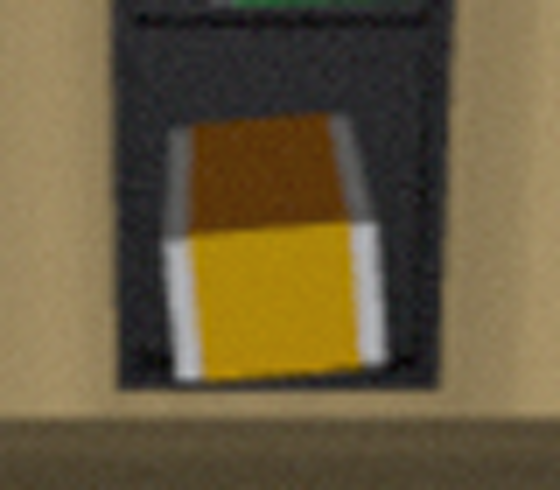

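Run:
```python
from h import *
o=np.load('o2.npy',allow_pickle=True).item()
P=np.array([onz('wrist',295+x/7-.43,165+y/7-.43,.179,o) for x,y in[(165,240),(375,222),(387,362),(177,382)]])
print(P.round(4),P.mean(0));ang=lambda d:np.degrees(np.arctan2(d[1],d[0]))
for i,j in[(0,1),(3,2),(3,0),(2,1)]:print(np.linalg.norm(P[j]-P[i]),ang(P[j]-P[i]))
```

```text
[[0.5676 0.0774 0.179 ]
 [0.5989 0.0837 0.179 ]
 [0.6038 0.0613 0.179 ]
 [0.5718 0.0545 0.179 ]] [0.58548729 0.0692315  0.179     ]
0.03192247267862418 11.32974588518623
0.03271219729739882 12.032905275378265
0.023286755576686587 100.41829792113477
0.022886156921451666 102.37335904473709
```

Call:
{"op": "step_arm", "data": {"commands": [56,0.0255,-0.0373,0,0,0,0.03,56,0.0255,-0.0373,-0.06,0,0,0.03,56,0.0255,-0.0373,-0.12,0,0,0.03,56,0.0255,-0.0373,-0.17,0,0,0.03,56,0.0255,-0.0373,-0.21,0,0,0.03,56,0.0255,-0.0373,-0.25,0,0,0.03,56,0.0255,-0.0373,-0.28,0,0,0.03,56,0.0255,-0.0373,-0.31,0,0,0.03,56,0.0255,-0.0373,-0.335,0,0,0.03,56,0.0255,-0.0373,-0.335,0,0,0.03]}}

```text
clock: 9.0
position: [0.5851, 0.0691, 0.1349]
ee_rot: [0.633, 0.774, -0.001, -0.001]
ft_force: [0.2, -0.1, 1.0]
grip_width: 0.656
grasp_force: 0.0
```

Run:
```python
from h import *
o=get_obs();print(o['position'],o['ee_rot'],o['grip_width'],o['ft_force'])
np.save('o3.npy',o,allow_pickle=True)
b=camera('wrist')[:,:,::-1];cv2.imwrite('pics/w3.png',b)
for s in (0,1):print(proj('wrist',[.5855,.0692,.179],o))
```

```text
[0.58509136 0.06914832 0.13490535] [ 6.32659224e-01  7.74429841e-01 -5.41032505e-04 -6.60488696e-04] 0.6563388857381078 [ 0.16074763 -0.11274524  1.04347872]
[320.33158128 321.91533467]
[320.33158128 321.91533467]
```

View pics/w3.png

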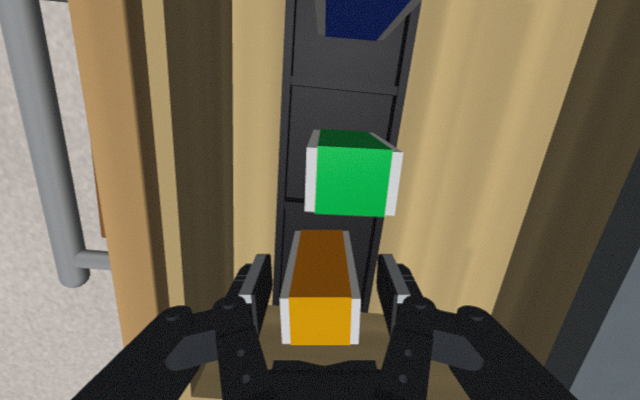

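The amber block sits square and centred between the fingers, with its top at (320,320), so I'm closing and lifting.

Call:
{"op": "step_arm", "data": {"commands": [25,0,0,0,0,0,0,25,0,0,0,0,0,0,25,0,0,0,0,0,0,25,0,0,0,0,0,0,25,0,0,0,0,0,0,25,0,0,0.02,0,0,0,25,0,0,0.07,0,0,0,25,0,0,0.13,0,0,0,25,0,0,0.19,0,0,0,25,0,0,0.24,0,0,0], "squeeze": 30}}

```text
clock: 10.3
position: [0.5856, 0.0694, 0.282]
ee_rot: [0.633, 0.774, 0.0, 0.0]
ft_force: [0.6, 0.9, -1.4]
grip_width: 0.371
grasp_force: 29.9
```

Call:
{"op": "step_arm", "data": {"commands": [25,-0.006,-0.04,0.03,0,0,-0.02,25,-0.02,-0.11,0.03,0,0,-0.05,25,-0.032,-0.2,0.03,0,0,-0.08,25,-0.045,-0.29,0.03,0,0,-0.11,25,-0.06,-0.38,0.03,0,0,-0.14,25,-0.07,-0.47,0.03,0,0,-0.17,25,-0.085,-0.56,0.03,0,0,-0.183,25,-0.1,-0.64,0.03,0,0,-0.183,25,-0.107,-0.7,0.03,0,0,-0.183,25,-0.11,-0.72,0.03,0,0,-0.183]}}

```text
clock: 11.55
position: [0.5174, -0.3664, 0.2974]
ee_rot: [0.828, 0.561, -0.001, -0.0]
ft_force: [-0.3, 0.7, -2.1]
grip_width: 0.37
grasp_force: 30.0
```

Call:
{"op": "step_arm", "data": {"commands": [25,0,0,0,0,0,0,25,0,0,0,0,0,0,25,0,0,0,0,0,0,25,0,0,0,0,0,0,25,0,0,0,0,0,0,25,0,0,0,0,0,0,25,0,0,0,0,0,0,25,0,0,0,0,0,0,25,0,0,0,0,0,0,25,0,0,0,0,0,0]}}

```text
clock: 12.8
position: [0.5196, -0.3628, 0.298]
ee_rot: [0.826, 0.563, 0.0, 0.0]
ft_force: [0.4, 0.1, -1.3]
grip_width: 0.374
grasp_force: 30.0
```

Run:
```python
from h import *
o=get_obs();print(o['clock'],o['position'],o['ee_rot'],o['grip_width'],o['grasp_force'])
np.save('o4.npy',o,allow_pickle=True)
b=camera('wrist')[:,:,::-1];cv2.imwrite('pics/w4.png',b)
```

```text
12.8 [ 0.51960641 -0.36278261  0.29802868] [8.26303321e-01 5.63225372e-01 1.26505578e-05 3.67157069e-05] 0.3742782014708693 30.019177794456482
```

View pics/w4.png

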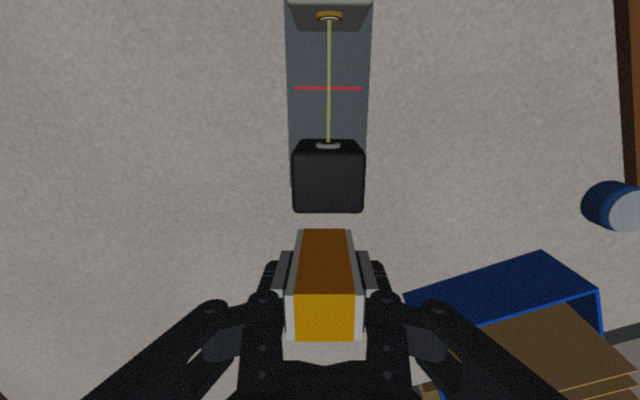

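The beam runs from (329,20) to (328,144) and the red line is at row 88, cols 293–363. The block is held square between the fingers, its bright top face centred at about (325,316).

Run:
```python
from h import *
o=np.load('o4.npy',allow_pickle=True).item()
b=cv2.imread('pics/w4.png').astype(float)
k=(b[:,:,1]+b[:,:,2])/2-b[:,:,0]  # yellow
pts=[(np.average(np.arange(318,341),weights=np.clip(k[v,318:341]-np.median(k[v,300:316])-8,0,None)+1e-6),v) for v in range(30,138)if abs(v-88)>5]
q=np.polyfit([p[1] for p in pts],[p[0] for p in pts],1);print(q)
A=onz('wrist',np.polyval(q,25),25,.1,o);B=onz('wrist',np.polyval(q,140),140,.1,o);d=A-B;d/=np.linalg.norm(d)
print('beam',A,B,np.degrees(np.arctan2(d[1],d[0])))
r=onz('wrist',328.5,88,.018,o);r0=onz('wrist',294,88,.018,o);r1=onz('wrist',363,88,.018,o);print('red mid',(r0+r1)/2,np.degrees(np.arctan2(*(r1-r0)[1::-1])))
m=(r0+r1)/2;M=A+d*((m-A)[:2]@d[:2]);print('mid',M)
T=R.from_quat(o['ee_rot']).as_matrix();print(np.degrees(np.arctan2(T[1,1],T[0,1])))
# block top
hsv=cv2.cvtColor(b.astype(np.uint8),cv2.COLOR_BGR2HSV)
m=cv2.inRange(hsv,(12,150,150),(32,255,255));m[:270]=0;m[350:]=0
c=max(cv2.findContours(m,0,2)[0],key=cv2.contourArea);r=cv2.minAreaRect(c);print(r)
for z in (.338,.342,.346):
  P=np.array([onz('wrist',*x,z,o) for x in cv2.boxPoints(r)]);Q=(P-o['position'])@T
  print(z,P.mean(0),Q.mean(0),np.linalg.norm(np.diff(P,axis=0),axis=1))
```

```text
[-8.93313193e-03  3.29088420e+02]
beam [ 0.58292329 -0.2187699   0.1       ] [ 0.54108066 -0.32431433  0.1       ] 68.3743667933041
red mid [ 0.56366686 -0.2711192   0.018     ] -21.35089317634851
mid [ 0.56237299 -0.27060625  0.1       ]
-21.441702837557305
((324.0, 317.5), (45.0, 60.0), 90.0)
0.338 [ 0.52079969 -0.36402841  0.338     ] [-0.00072419  0.00156909 -0.03997119] [0.02439341 0.02302336 0.02591173]
0.342 [ 0.52202639 -0.36088483  0.342     ] [ 0.00265017  0.00156205 -0.04397126] [0.02343758 0.02212121 0.0248964 ]
0.346 [ 0.52325309 -0.35774125  0.346     ] [ 0.00602453  0.001555   -0.04797133] [0.02248174 0.02121906 0.02388107]
```

Run:
```python
from h import *
o=np.load('o4.npy',allow_pickle=True).item()
print(camera_params('wrist'))
T=R.from_quat(o['ee_rot']).as_matrix()
P=onz('wrist',324,317.5,.342,o);print((P-o['position'])@T)
b=cv2.imread('pics/w4.png');print(b[316,280:370:3].tolist())
a=camera('scene')[:,:,::-1];cv2.imwrite('pics/s4.png',a)
c=camera('top')[:,:,::-1];cv2.imwrite('pics/t4.png',c)
# red line centre in top and scene
for n,im,(x0,y0,x1,y1) in(('top',c,(420,185,460,225)),('scene',a,(205,275,240,325))):
  hsv=cv2.cvtColor(im,cv2.COLOR_BGR2HSV);m=(cv2.inRange(hsv,(0,80,50),(8,255,255))|cv2.inRange(hsv,(172,80,50),(180,255,255)))
  ys,xs=np.nonzero(m[y0:y1,x0:x1]);r=cv2.minAreaRect(np.c_[xs+x0,ys+y0].astype(np.float32));bp=cv2.boxPoints(r)
  print(n,len(xs),r,onz(n,*r[0],.018))
```

```text
{'mtx': array([[297.29265731,   0.        , 323.94348957],
       [  0.        , 297.29265731, 203.6562533 ],
       [  0.        ,   0.        ,   1.        ]]), 'tool_from_camera': array([[ 1.57457389e-03, -9.45047500e-01, -3.26929263e-01,
         8.53911169e-02],
       [ 9.99998741e-01,  1.42340354e-03,  7.01643995e-04,
         1.38920094e-03],
       [-1.97734633e-04, -3.26929956e-01,  9.45048551e-01,
        -1.42054989e-01],
       [ 0.00000000e+00,  0.00000000e+00,  0.00000000e+00,
         1.00000000e+00]])}
[ 0.00298381  0.00156109 -0.04397127]
[[8, 9, 9], [15, 14, 17], [149, 148, 148], [154, 155, 153], [154, 153, 154], [3, 114, 153], [10, 113, 152], [10, 111, 150], [10, 115, 154], [10, 113, 153], [10, 117, 155], [10, 116, 154], [10, 114, 155], [10, 117, 157], [10, 112, 154], [10, 116, 153], [10, 112, 151], [10, 112, 152], [10, 114, 153], [10, 113, 153], [10, 113, 154], [10, 114, 155], [10, 113, 154], [10, 113, 153], [9, 115, 154], [141, 151, 154], [153, 153, 152], [156, 156, 154], [46, 45, 45], [8, 8, 9]]
top 61 ((440.865966796875, 203.4484405517578), (2.225670099258423, 28.79012107849121), 21.03750991821289) [ 0.5576925  -0.27061265  0.018     ]
scene 92 ((220.4783935546875, 301.5049133300781), (29.8302001953125, 3.1026952266693115), 77.19573211669922) [ 0.5618659  -0.27127786  0.018     ]
```

Call:
{"op": "step_arm", "data": {"commands": [25,0.02,0.04,0,0,0,0,25,0.045,0.1,0,0,0,0,25,0.0665,0.1505,0,0,0,0,25,0.0665,0.1505,0,0,0,0,25,0.0665,0.1505,-0.05,0,0,0,25,0.0665,0.1505,-0.1,0,0,0,25,0.0665,0.1505,-0.15,0,0,0,25,0.0665,0.1505,-0.2,0,0,0,25,0.0665,0.1505,-0.23,0,0,0,25,0.0665,0.1505,-0.247,0,0,0]}}

```text
clock: 14.2
position: [0.5592, -0.273, 0.1491]
ee_rot: [0.826, 0.563, -0.0, -0.0]
ft_force: [0.0, 0.7, -0.9]
grip_width: 0.369
grasp_force: 30.1
```

Run:
```python
from h import *
o=get_obs();print(o['clock'],o['position'],o['ee_rot'],o['grasp_force'])
np.save('o5.npy',o,allow_pickle=True)
b=camera('wrist')[:,:,::-1];s=camera('scene')[:,:,::-1]
cv2.imwrite('pics/w5.png',b);cv2.imwrite('pics/s5.png',s)
z=cv2.resize(s[200:340,130:300],None,fx=2.85,fy=2.85,interpolation=cv2.INTER_CUBIC);z=z[:400,:300]if 0 else cv2.resize(z,(300,247))
w=np.zeros((650,640,3),np.uint8);w[:400]=b;w[400:647,:300]=z;cv2.imwrite('pics/m5.png',cv2.resize(w,(590,600)))
```

```text
14.2 [ 0.55923095 -0.27297616  0.14913793] [ 8.26462864e-01  5.62991189e-01 -1.86706247e-04 -1.41138877e-04] 30.05416989326477
```

View pics/w5.png

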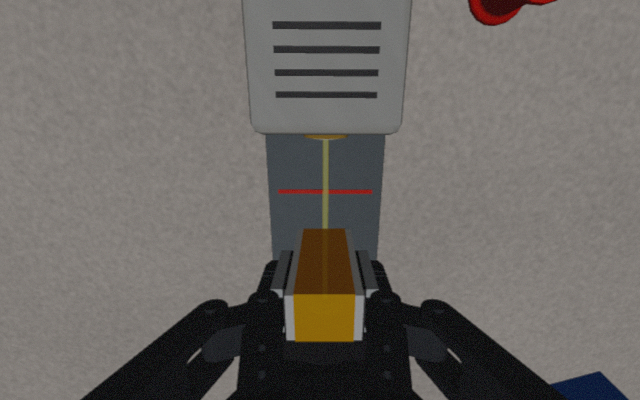

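The lens is at (325,135), the beam runs down column 325, and the block is centred at column 324, so the sideways error is about 1 mm. I'm lowering into the beam.

Call:
{"op": "step_arm", "data": {"commands": [25,0.0015,0,-0.02,0,0,0,25,0.0015,0,-0.04,0,0,0,25,0.0015,0,-0.06,0,0,0,25,0.0015,0,-0.08,0,0,0,25,0.0015,0,-0.095,0,0,0,25,0.0015,0,-0.101,0,0,0,25,0.0015,0,-0.101,0,0,0,25,0.0015,0,-0.101,0,0,0,25,0.0015,0,-0.101,0,0,0,25,0.0015,0,-0.101,0,0,0]}}

```text
clock: 15.55
position: [0.5605, -0.2725, 0.0894]
ee_rot: [0.826, 0.563, 0.0, 0.0]
ft_force: [0.4, -0.6, -2.1]
grip_width: 0.37
grasp_force: 30.1
```

Run:
```python
from h import *
o=get_obs();print(o['clock'],o['position'],o['grasp_force'])
b=camera('wrist')[:,:,::-1];s=camera('scene')[:,:,::-1]
w=np.zeros((590,640,3),np.uint8);w[:360]=b[:360];w[360:,:320]=cv2.resize(s[225:340,140:300],(320,230),interpolation=cv2.INTER_CUBIC);w[360:,320:]=cv2.resize(camera('top')[60:290,240:560,::-1],(320,230));cv2.imwrite('pics/m6.png',w)
```

```text
15.55 [ 0.56052684 -0.27246287  0.08940905] 30.05362629890442
```

View pics/m6.png

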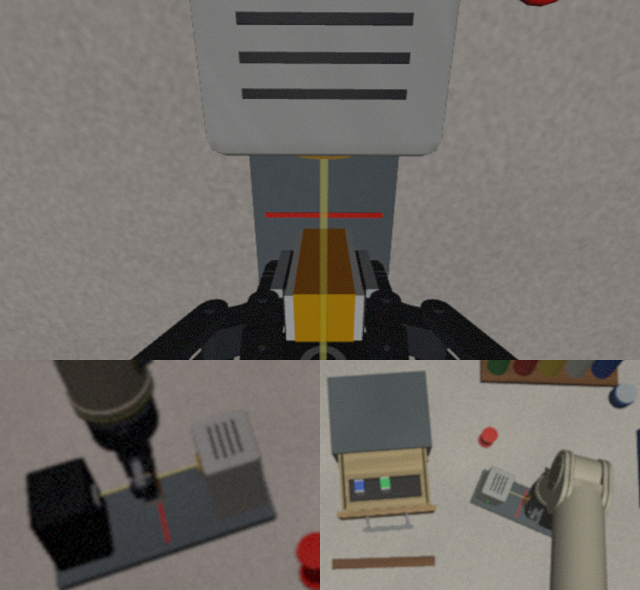

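The beam passes through the block's centre (column 324). The drawer is out, and blue and green are still in the tray. I'll do a quick midway check against the lamp lens, then hand in.

Run:
```python
from h import *
o=get_obs();d=np.array([.369,.929])
L=onz('wrist',324,157,.1,o);Q=onz('wrist',324,215,.018,o)
c=o['position'][:2]+.002*d
l=(L[:2]-c)@d;q=(Q[:2]-c)@d;print('lens ahead',l,'red ahead',q)
if abs(l-.06)<.016 and abs(q)<.016: print(hand_in())
```

```text
lens ahead 0.05982500095627081 red ahead 0.0003496205849286695
the job is handed in; nothing more can be done
None
```

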